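# Drag the reed case out of its dock and put it up on the sloping rest

### The job

The black reed case is sunk in its wooden dock: press down on top of it and drag it back towards you until about a third of it (40 to 75 mm) sticks out over the front of the dock, leave it lying there a moment, then take the overhanging end, lift the case out, lay it flat on the bench and let go. Then take it round the middle and put it lid up, crosswise and centred, on the sloping rest with its lower long edge against the two tabs. Leave the cup, the tape roll and the screwdriver where they are, and do not tip the case over.

Things in the scene. Friction and masses are not known exactly. Their poses are not given: they have to be found in the camera images.
- reed_case: black flat rigid reed case, 0.07 to 0.14 kg, 150 mm long (its y), 55 mm wide as gripped (its x, from -26 to +29 mm; a flat clasp shows at -x), 24 mm thick. Origin: centre of the underside, z up. At the start it lies in the dock, its length along the dock's x, its top flush with the dock's walls, so it cannot be gripped there.
- dock: fixed wooden dock, 160 mm deep (its x, front at -80 mm), 94 mm wide (y), origin under its middle on the bench. A bay 62 mm wide, open at the front and above: smooth floor 45 mm above the bench, side walls (15.5 mm thick) and back wall up to 69 mm. At the start the case's middle is at x = -4.5 mm, its end flush with the front.
- rest: fixed wooden stand under the sloping plate: base 130 mm (its x) by 190 mm (y) by 8 mm, origin on the bench below the plate's origin; the low side, -x, is roughly towards the robot. Its highest edge is 77 mm above the bench.
- rest_face: white smooth plastic plate, 100 mm up the slope (its x, uphill is +x, from -37 to +63 mm) by 190 mm (y), sloping 30 degrees; z is its normal. Origin on its surface, 45 mm above the bench, where the middle of the case's underside belongs (seated, the case's origin is at x from -3 to 0 mm). Friction about 0.22: a released case slides down to the tabs.
- yellow_cup: yellow patterned cup, 68 mm across, 97 mm tall, origin under its centre; bystander
- tape_roll: roll of tape lying flat, 104 mm across, 25 mm high, origin under its centre; bystander
- screwdriver: green-handled screwdriver, 158 mm long (along its y axis), 29 mm high, origin under its middle; bystander lying on the bench
- dock_mouth (a point): middle of the front edge of the dock's bay floor, 45 mm above the bench; the front looks roughly towards the robot. The floor is smooth white plastic (friction about 0.22): a press of 5 to 20 N on the middle of the case drags it out along the dock's -x. It tips off if more than 75 mm overhangs.
- rest_tabs (a point): point on the plate midway between the two wooden tabs at its lower edge, in line with their uphill faces (plate x = -29 mm). The tabs stand 13 mm up from the plate, at plate y 48 to 90 and -48 to -90 mm; the 96 mm gap between is for a finger.

How it is judged:
On the way, in this order (a step that is already met when the one before it is completed fails the run):
1. the case lies still and flat on the dock floor, 40 to 75 mm of it overhanging the front (x of reed_case in the frame of dock between -0.0795 and -0.0445 m and height (world z) of reed_case between 0.04 and 0.05 m and angle between reed_case's own z axis and vertical below 0.08 rad and linear speed of reed_case below 0.02 m/s), for 0.2 s.
2. the case is lifted by the fingers clear of the dock floor (height (world z) of reed_case above 0.055 m and contact force between the fingers and reed_case above 1 N), for 0.1 s.
3. the case lies flat and still on the bench, let go (height (world z) of reed_case below 0.008 m and angle between reed_case's own z axis and vertical below 0.08 rad and linear speed of reed_case below 0.02 m/s and contact force between the fingers and reed_case below 0.1 N), for 0.2 s.
At the end, for the whole second after the job is handed in: The case lies still and released on the sloping plate, lid up (either way round), flat on it within 6 degrees, its length across the slope within 4.5 degrees, centred sideways within 20 mm, its lower long edge against the tabs within 6 mm (x of reed_case in the frame of rest_face between -0.01 and 0.006 m and y of reed_case in the frame of rest_face between -0.02 and 0.02 m and z of reed_case in the frame of rest_face between -0.005 and 0.006 m and angle between the y axis of reed_case and the y axis of rest_face, either way round below 0.08 rad and angle between the z axis of reed_case and the z axis of rest_face, either way round below 0.1 rad and angle between reed_case's own z axis and vertical below 0.8 rad and linear speed of reed_case below 0.02 m/s and contact force between the fingers and reed_case below 0.1 N); the robot touches nothing.
It fails at once if the cup, tape roll or screwdriver is moved more than 25 mm (distance of any of yellow_cup, tape_roll, screwdriver from where it was at the start of the episode above 0.025 m).
It fails at once if the case is tipped over (more than 57 degrees) (angle between reed_case's own z axis and vertical above 1 rad).
It also fails if it takes over 54 s, if anything falls off the work surface, if the arm or the gripper's body presses on something with over 40 N, if the wrist force passes 120 N, or if a joint passes its speed limit or range.

### The arm

A 6-joint arm with a two-finger parallel gripper is mounted at the origin on a cart in front of the work surface, level with it; the furniture and walls round the work are solid. World frame = base frame: x ahead of the robot, y to its left, z up, the work surface at z = 0. Lengths are in m, angles in rad, forces in N, time in s.
With the tool pointing down it reaches from about 0.225 to 0.725 m from the base axis. Payload 3.1 kg.
Tool frame: the origin (TCP) lies on the mounting face of the last link; the fingertips stand 173 mm ahead of it and the grasp point (between the pads) lies 155 mm ahead of it (env.tips_ahead is the distance from the TCP to the fingertips, in m); z points along the fingers, y is the line along which they close (so a half turn about z gives the same grasp; the last joint's range is limited). The gripper opens to 85 mm and grips with 20 to 120 N. Pads are 22 mm wide; open, the fingers measure 114 mm over their backs; the gripper's body (76 mm by 85 mm) begins 54 mm behind the grasp point. The pads swing forward as they close: fully open they stand 13 mm farther back than shut.
Start: joints at [-1.324, 0.048, 0.099, 1.622, 0, 1.443], TCP at [0.192, -0.489, 0.405] pointing down, gripper open.
Joint ranges: [-2.91, 2.91], [-0.99, 1.94], [-1.21, 1.42], [-2.12, 2.29], [-1.49, 1.47], [-3.14, 3.14]. Speed limits (rad/s): [2.79, 2.79, 3.14, 3.14, 3.14, 3.14].

### API

Orientations are given as [roll, pitch, yaw] about the fixed x, y, z axes, in that order (R = Rz(yaw) Ry(pitch) Rx(roll)).
In Python, from workcell import env, snapshot, get_calibration, order, find_in, spot_point gives the robot as it stands.
- The arm moves only by the tool apply_moves, never from a script. Its arguments are lists of equal length, an entry for each row: "rot": the turn, a rotation vector about the tool's x, y, z in units of 6 degrees (1.0 is 6 degrees), a list of three; "delta_pos": the shift along the tool's x, y, z in units of 25 mm (1.0 is 25 mm), a list of three; "fingers": the opening in per cent of the stroke, from 0 (shut) to 100 (fully open). In form: {"rot": [[wx, wy, wz], ...], "delta_pos": [[dx, dy, dz], ...], "fingers": [fingers, ...]}. A call has 1 to 12 rows; each row is the pose to reach, as a shift and turn from the pose commanded when the call began, along the tool's axes at that moment; what a row does not reach only later rows make up. A row lasts 1/12 s, in which the tool goes at most 41.7 mm and 7.16 degrees, less where a joint would pass 70% of its speed; a pose out of reach is approached as far as the arm can. A call with a gripper value outside its range is refused whole. The fingers move at their own pace and stop on an object; "squeeze" is the grip in N (left out, the last holds). Time passes only in rows, so rows that repeat a pose let the fingers close. It gives the time, the measured TCP pose, the force, the opening and the grip force at its end, in the units of the state.
- env.get_state(): the state, without advancing time (a new reading comes with each control period).
- snapshot(name): name is "scene" or "top" or "wrist"; returns the picture (480x640x3 uint8, red, green, blue); there is no depth.
- get_calibration(name): a dict with "intrinsics" (3x3 intrinsics, pixels), "xyz" and "attitude" of the camera in the world. Camera axes: x right, y up, looking along -z (the intrinsics and any distortion apply to the point x, -y, -z); pixel columns grow to the right and rows downward; lengths in m; the calibration is good to about 2 mm. A picture is of the moment at which its call begins: read the wrist's pose just before it. get_calibration takes no time and is no camera call; for the wrist camera it gives the pose at the moment of the call.
- order.sign_off(): hands the job in; it is judged then, once.
Trained networks look in the newest picture that a camera, given by its name, has taken for a name from the list of things; names that differ only in an ending like _2 or _b are one class to them, and where a whole thing is asked for, a point or a joint stands for the part that bears it (a point fixed in the world has none). Each returns a list of dicts, best first, with "score" (0 to 1); they miss things now and then, are a little off and sometimes report something else, mostly with a low value. They report only what shows in the picture. A call takes as long as a camera call.
- find_in(target, camera): "position" ([column, row] in pixels, amid what is visible of it).
- spot_point(target, camera): "position" ([column, row] in pixels: a listed point, or the origin of a listed thing).
The state is a dict: "t": time; "joint_positions": joint angles; "joint_velocities": joint speeds; "joint_torque": joint torques, N m; "position": TCP position; "tool_rot": TCP orientation; "wrist_force": force on the tool from outside, world axes, zero at the start; "wrist_torque": the same for the moment, N m; "width": finger opening in m; "finger_force": force on a finger pad.
Only numpy, scipy, OpenCV 4.12 (cv2) and the standard library are available. Lean on these libraries where they do the work, as an engineer would, in place of code of your own. Each camera call takes 0.05 s, during which the arm holds its last target. There are 200 camera calls.

## Working session

There is one attempt and no reset: what is moved stays moved. The work goes in short steps, Python scripts to look and compute and a tool call to move; the robot and the scene stay as the last step left them, time stands still between calls to the robot, and variables do not carry over. Pictures are saved under pics/ and viewed, at most 12 in all, crops included, and the job is handed in when it is done.

Besides the shell and the picture viewer there is one more tool, called after "Call:" as name(argument=value, ...) on one line, values as JSON. apply_moves: Moves the arm, as the interface text tells. Its arguments: {"type":"object","properties":{"rot":{"type":"array"},"delta_pos":{"type":"array"},"fingers":{"type":"array"},"squeeze":{"type":"number"}},"required":["rot","delta_pos","fingers"]}

```bash
mkdir -p pics; ls
cat > h.py <<'E'
import numpy as np, cv2
from scipy.spatial.transform import Rotation as R
from workcell import env, snapshot, get_calibration, order, find_in, spot_point
def rot(a): 
    a=np.array(a,float)
    return a if a.shape==(3,3) else R.from_euler('xyz',a).as_matrix()
def ray(cal,px):
    K=np.array(cal['intrinsics']); d=np.linalg.inv(K)@[px[0],px[1],1]
    return np.array(cal['xyz']), rot(cal['attitude'])@(d*[1,-1,-1])
def at(cal,px,z):
    o,d=ray(cal,px); return o+d*(z-o[2])/d[2]
def proj(cal,p):
    c=rot(cal['attitude']).T@(np.array(p)-cal['xyz']); c=c*[1,-1,-1]
    q=np.array(cal['intrinsics'])@c; return q[:2]/q[2]
def save(im,n): cv2.imwrite('pics/'+n,cv2.cvtColor(im,cv2.COLOR_RGB2BGR))
E
python3 - <<'E'
from h import *
s=env.get_state(); print(s, env.tips_ahead)
ims=[]
Z=dict(reed_case=.045,dock=0,rest=0,rest_face=.045,yellow_cup=0,tape_roll=0,screwdriver=0,dock_mouth=.045,rest_tabs=.045-.029*.5)
for c in ['scene','top']:
    im=snapshot(c); save(im,c+'0.png'); cal=get_calibration(c); print(c,cal)
    for n,z in Z.items():
        r=spot_point(n,c)
        for q in r[:2]: print(n,np.round(q['position'],1),round(q['score'],2),at(cal,q['position'],z).round(4))
E
```

```text
pics
{'t': 0.0, 'joint_positions': array([-1.32381537e+00,  4.87479519e-02,  9.75800355e-02,  1.62200929e+00,
        3.79399272e-05,  1.44300293e+00]), 'joint_velocities': array([ 9.23697858e-05,  8.88924635e-04, -1.74703384e-03, -9.64390142e-04,
        1.43810673e-03,  6.40368229e-04]), 'joint_torque': array([-6.70505488e-04, -3.38781345e+01,  3.20014787e+01,  2.01300520e-02,
       -2.84409489e-04, -3.02747907e-06]), 'position': array([ 0.19212759, -0.4883558 ,  0.40350922]), 'tool_rot': array([-3.13923603e+00, -3.41063216e-04,  3.74773903e-01]), 'wrist_force': array([-0.02430755,  0.05837146,  0.39406413]), 'wrist_torque': array([-0.02202952, -0.0584894 , -0.04682752]), 'finger_force': 0.0, 'width': 0.08544443719455115} 0.1734
scene {'intrinsics': array([[439.2722264 ,   0.        , 321.52555504],
       [  0.        , 439.2722264 , 237.98927622],
       [  0.        ,   0.        ,   1.        ]]), 'xyz': array([0.09137678, 0.34885319, 0.7026554 ]), 'attitude': array([ 6.88899134e-01, -1.22447631e-03, -2.28243263e+00])}
reed_case [378.7 164.9] 0.68 [ 0.5783 -0.2419  0.045 ]
doc
[... 371 characters left out ...]
{'intrinsics': array([[493.08919824,   0.        , 322.11841011],
       [  0.        , 493.08919824, 241.34054756],
       [  0.        ,   0.        ,   1.        ]]), 'xyz': array([ 0.44333545, -0.00902608,  0.97151667]), 'attitude': array([ 0.07591791,  0.01062533, -1.57094344])}
dock [445.3 212.6] 0.66 [ 0.5741 -0.2426  0.    ]
rest [218.3 195.5] 0.75 [0.6091 0.2084 0.    ]
rest [325.5 166.6] 0.44 [ 0.6671 -0.0055  0.    ]
rest_face [212.3 195.4] 0.84 [0.6017 0.2097 0.045 ]
yellow_cup [327.7 167.4] 0.58 [ 0.6654 -0.0099  0.    ]
tape_roll [211.5 209.5] 0.62 [0.581  0.2215 0.    ]
screwdriver [404.2 318.7] 0.96 [ 0.3658 -0.1587  0.    ]
rest_tabs [211.1 206.7] 0.76 [0.5821 0.2151 0.0305]
```

View pics/top0.png

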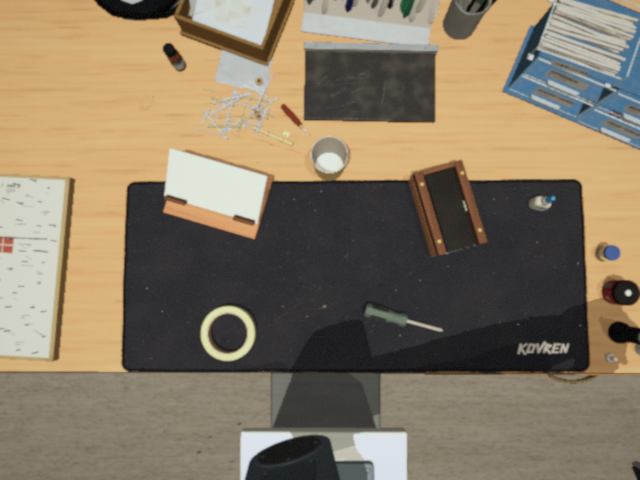

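View pics/scene0.png

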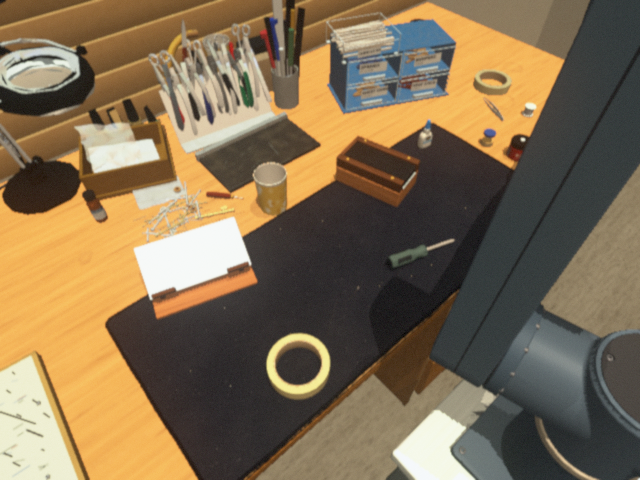

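The top view shows the dock around (448,207), the rest at (218,193), the cup at (330,155), the tape at (228,333) and the screwdriver at (400,318). I'll overlay the model outlines on zoomed crops.

```bash
cat >> h.py <<'E'
def frame(x,y,yaw,z=0,tilt=0):
    T=np.eye(4); T[:3,:3]=R.from_euler('z',yaw).as_matrix()@R.from_euler('y',-tilt).as_matrix(); T[:3,3]=[x,y,z]; return T
def tp(T,p): return T[:3,:3]@np.array(p,float)+T[:3,3]
E
python3 - <<'E'
from h import *
im=cv2.imread('pics/top0.png'); cal=get_calibration('top')
D=frame(.574,-.241,.29); Rr=frame(.6075,.208,-.25); F=frame(.6025,.209,-.25,.045,np.pi/6)
def draw(o,s,off,T,pts,col):
    q=np.array([ (proj(cal,tp(T,p))-off+.5)*s-.5 for p in pts])
    print(np.round(q/s+off,1).tolist())
    cv2.polylines(o,[q.round().astype(int)],True,col,1)
c1=im[145:265,395:505]; s=4
a=cv2.resize(c1,None,fx=s,fy=s,interpolation=cv2.INTER_CUBIC)
draw(a,s,(395,145),D,[(-.08,-.047,.069),(.08,-.047,.069),(.08,.047,.069),(-.08,.047,.069)],(0,255,0))
draw(a,s,(395,145),D,[(-.0795,-.026,.069),(.0705,-.026,.069),(.0705,.029,.069),(-.0795,.029,.069)],(255,255,0))
draw(a,s,(395,145),D,[(-.08,-.047,0),(.08,-.047,0),(.08,.047,0),(-.08,.047,0)],(0,0,255))
c2=im[140:240,155:280]
b=cv2.resize(c2,None,fx=s,fy=s,interpolation=cv2.INTER_CUBIC)
draw(b,s,(155,140),F,[(-.037,-.095,0),(.063,-.095,0),(.063,.095,0),(-.037,.095,0)],(0,255,0))
draw(b,s,(155,140),Rr,[(-.065,-.095,.008),(.065,-.095,.008),(.065,.095,.008),(-.065,.095,.008)],(0,0,255))
o=np.zeros((480,800,3),np.uint8); aa=a[:480,:440]; o[:aa.shape[0],:aa.shape[1]]=aa
o2=cv2.resize(b,(360*1,288)); o[:288,440:800]=o2
cv2.imwrite('pics/ov1.png',o)
E
```

```text
[[491.7, 242.2], [464.8, 159.7], [416.3, 174.2], [442.6, 256.9]]
[[480.6, 245.2], [455.5, 167.8], [427.1, 176.3], [451.9, 253.9]]
[[480.1, 244.8], [455.2, 168.1], [410.1, 181.5], [434.4, 258.5]]
[[258.3, 224.9], [266.6, 176.5], [167.5, 151.7], [163.8, 200.9]]
[[255.9, 239.6], [272.7, 176.2], [180.6, 153.1], [163.0, 215.9]]
```

View pics/ov1.png

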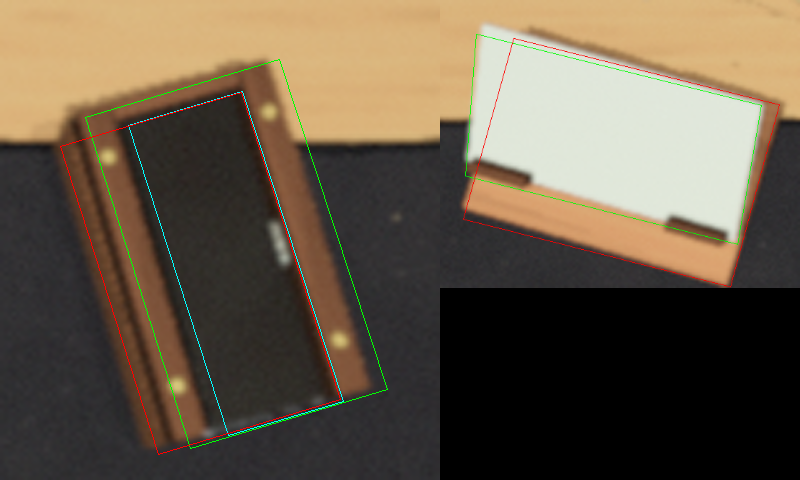

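Run:
```python
from h import *
from scipy.optimize import least_squares
cal=get_calibration('top'); cs=get_calibration('scene')
def fit(mk,pts,px,x0):
    r=least_squares(lambda v:np.ravel([proj(cal,tp(mk(v),p))-q for p,q in zip(pts,px)]),x0,x_scale=[.01,.01,.1])
    print(r.x.round(4),r.fun.round(1)); return r.x
f4=lambda u:np.array([395,145])+(np.array(u)+.5)/4-.5
d=fit(lambda v:frame(*v),[(-.08,-.047,.069),(.08,-.047,.069),(.08,.047,.069),(-.08,.047,0)],[f4(u) for u in [(370,388),(270,62),(75,110),(148,448)]],[.574,-.236,.28])
f3=lambda u:np.array([155,140])+(np.array(u)-[440,0]+.5)/2.88-.5
f=fit(lambda v:frame(*v,.045,np.pi/6),[(-.037,-.095,0),(.063,-.095,0),(.063,.095,0)],[f3(u) for u in [(738,242),(762,100),(483,24)]],[.603,.209,-.26])
im=cv2.imread('pics/scene0.png')[120:330,110:450]; s=2.35
a=cv2.resize(im,None,fx=s,fy=s,interpolation=cv2.INTER_CUBIC)
def draw(T,pts,col):
    q=np.array([(proj(cs,tp(T,p))-(110,120)+.5)*s-.5 for p in pts]); cv2.polylines(a,[q.round().astype(int)],True,col,1)
D=frame(*d)
draw(D,[(-.08,-.047,.069),(.08,-.047,.069),(.08,.047,.069),(-.08,.047,.069)],(0,255,0))
draw(D,[(-.0795,-.026,.069),(.0705,-.026,.069),(.0705,.029,.069),(-.0795,.029,.069)],(255,255,0))
draw(frame(*f,.045,np.pi/6),[(-.037,-.095,0),(.063,-.095,0),(.063,.095,0),(-.037,.095,0)],(0,255,0))
cv2.imwrite('pics/ov2.png',a)
```

```text
[ 0.5753 -0.2356  0.2741] [ 0.7  0.1  0.1 -1.2  0.2  0.4 -1.   0.7]
[ 0.6071  0.2076 -0.2733] [-0.2 -0.6  0.8  0.6 -0.7 -0.1]
```

View pics/ov2.png

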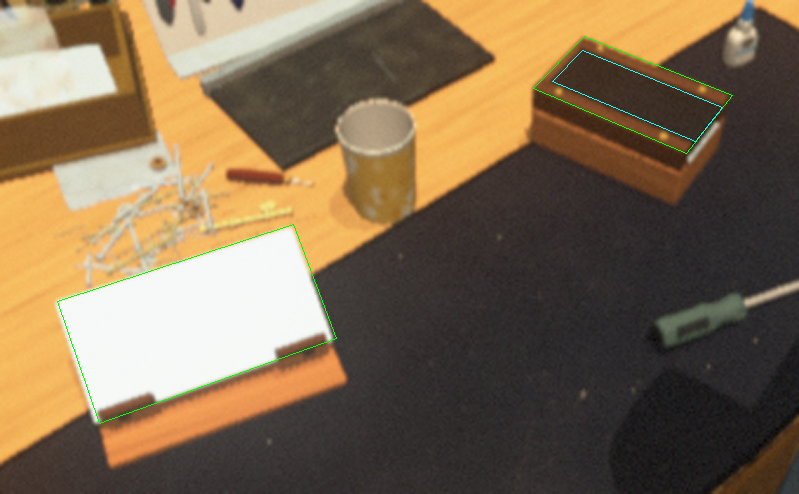

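```bash
cat >> h.py <<'E'
DOCK=(.5753,-.2356,.2741); FACE=(.6071,.2076,-.2733)
D=frame(*DOCK); F=frame(*FACE,.045,np.pi/6)
TIP=.1734
def down(yaw): return R.from_euler('xyz',[np.pi,0,yaw]).as_matrix()
# tool at slope: z = -normal, x along plate y
def slope(tilt=np.pi/6): 
    Rp=frame(*FACE,0,tilt)[:3,:3]; return np.column_stack([Rp[:,1],Rp[:,0],-Rp[:,2]])
def plan(tip,Rt,ref=None):
    s=env.get_state(); R0=rot(s['tool_rot']); p0=np.array(s['position'])
    if ref is not None: p0,R0=ref
    p=np.array(tip,float)-TIP*Rt[:,2]
    d=R0.T@(p-p0)/.025; w=R.from_matrix(R0.T@Rt).as_rotvec()/np.radians(6)
    n=max(np.linalg.norm(d)*25/41.7,np.linalg.norm(w)*6/7.16)
    print('delta',d.round(2).tolist(),'rot',w.round(2).tolist(),'rows>=%.1f'%n); return p,Rt
def tipnow():
    s=env.get_state(); Rn=rot(s['tool_rot']); return np.array(s['position'])+TIP*Rn[:,2]
def st():
    s=env.get_state(); print('t %.2f tip %s rpy %s F %s w %.4f ff %.1f j %s'%(s['t'],tipnow().round(4),np.round(s['tool_rot'],3),np.round(s['wrist_force'],1),s['width'],s['finger_force'],np.round(s['joint_positions'],2)))
E
python3 - <<'E'
from h import *
st(); t=tp(D,(0.002,.001,.1)); print(t); plan(t,down(DOCK[2]))
E
```

```text
t 1.00 tip [ 0.1922 -0.4886  0.2313] rpy [3.142 0.    0.375] F [ 0.3 -0.3 -0.2] w 0.0857 ff 0.0 j [-1.32  0.05  0.1   1.62 -0.    1.44]
[ 0.57695466 -0.23409597  0.1       ]
delta [18.05, -3.84, 5.25] rot [0.0, 0.0, 0.96] rows>=11.5
```

Call:
apply_moves(rot=[[0,0,0.1],[0,0,0.2],[0,0,0.3],[0,0,0.4],[0,0,0.5],[0,0,0.6],[0,0,0.7],[0,0,0.8],[0,0,0.96],[0,0,0.96],[0,0,0.96],[0,0,0.96]], delta_pos=[[1.5,-0.32,0.3],[3.0,-0.64,0.7],[4.5,-0.96,1.1],[6.0,-1.28,1.5],[7.5,-1.6,2.0],[9.0,-1.92,2.5],[10.5,-2.24,3.0],[12.0,-2.56,3.5],[13.5,-2.88,4.0],[15.0,-3.2,4.5],[16.5,-3.52,5.0],[18.05,-3.84,5.25]], fingers=[0,0,0,0,0,0,0,0,0,0,0,0], squeeze=60)

```text
t: 2.0
position: [0.5778, -0.2324, 0.2714]
tool_rot: [-3.14, 0.002, 0.274]
wrist_force: [-0.4, -0.1, -0.5]
width: -0.0
finger_force: 0.0
```

Run:
```python
from h import *
st(); save(snapshot('wrist'),'w1.png'); print(get_calibration('wrist'))
plan(tp(D,(.002,.001,.071)),down(DOCK[2]));
```

```text
t 2.00 tip [ 0.5774 -0.2322  0.098 ] rpy [-3.14e+00  2.00e-03  2.74e-01] F [-0.4 -0.1 -0.5] w -0.0000 ff 0.0 j [-0.49  0.31  0.14  1.4  -0.    2.38]
{'intrinsics': array([[343.93169549,   0.        , 319.62888224],
       [  0.        , 343.93169549, 240.38850683],
       [  0.        ,   0.        ,   1.        ]]), 'xyz': array([ 0.66254415, -0.20545007,  0.23908511]), 'attitude': array([-0.32178618,  0.0051777 , -1.29087049])}
delta [-0.28, 0.17, 1.0] rot [-0.05, -0.03, 0.06] rows>=0.6
```

Call:
apply_moves(rot=[[0,0,0],[0,0,0],[0,0,0],[0,0,0]], delta_pos=[[-0.2,0.1,0.6],[-0.2,0.1,1.0],[-0.2,0.1,1.0],[-0.2,0.1,1.0]], fingers=[0,0,0,0])

```text
t: 2.38
position: [0.572, -0.2379, 0.2475]
tool_rot: [-3.14, 0.002, 0.273]
wrist_force: [-0.5, -0.1, 0.4]
width: -0.0001
finger_force: 0.0
```

Call:
apply_moves(rot=[[0,0,0],[0,0,0],[0,0,0]], delta_pos=[[0,0,0.06],[0,0,0.12],[0,0,0.12]], fingers=[0,0,0])

```text
t: 2.63
position: [0.5727, -0.2383, 0.2463]
tool_rot: [3.141, -0.001, 0.273]
wrist_force: [0.7, 0.4, -0.1]
width: 0.0002
finger_force: 0.0
```

Run:
```python
from h import *
st(); print(np.linalg.inv(D)@np.append(tipnow(),1))
```

```text
t 2.63 tip [ 0.5729 -0.2384  0.0729] rpy [ 3.141e+00 -1.000e-03  2.730e-01] F [ 0.7  0.4 -0.1] w 0.0002 ff 0.0 j [-0.5   0.31  0.09  1.34  0.    2.37]
[-0.00308322 -0.00208544  0.07285237  1.        ]
```

View pics/w1.png

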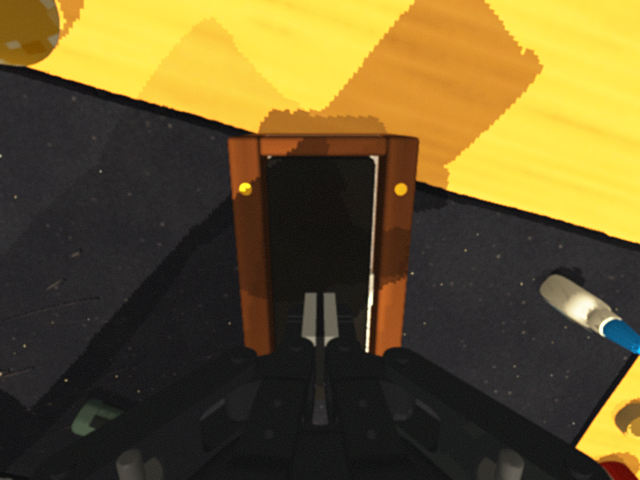

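The wrist view shows the shut fingers at (320,320), between the dock walls at columns 245–405 and over the case, so alignment is good. Next I press down.

Call:
apply_moves(rot=[[0,0,0],[0,0,0],[0,0,0]], delta_pos=[[0,0,0.08],[0,0,0.16],[0,0,0.16]], fingers=[0,0,0])

```text
t: 2.88
position: [0.573, -0.2381, 0.2425]
tool_rot: [3.14, -0.001, 0.274]
wrist_force: [-0.3, -0.6, 2.8]
width: 0.0001
finger_force: 1.6
```

Call:
apply_moves(rot=[[0,0,0],[0,0,0]], delta_pos=[[0,0,0.06],[0,0,0.06]], fingers=[0,0])

```text
t: 3.05
position: [0.573, -0.238, 0.2425]
tool_rot: [3.14, -0.001, 0.274]
wrist_force: [-2.1, 1.5, 8.5]
width: -0.0002
finger_force: 4.1
```

Call:
apply_moves(rot=[[0,0,0],[0,0,0],[0,0,0],[0,0,0],[0,0,0],[0,0,0],[0,0,0],[0,0,0],[0,0,0],[0,0,0],[0,0,0],[0,0,0]], delta_pos=[[0,0,0.04],[-0.1,0,0.04],[-0.3,0,0.04],[-0.5,0,0.04],[-0.7,0,0.04],[-0.9,0,0.04],[-1.1,0,0.04],[-1.3,0,0.04],[-1.5,0,0.04],[-1.6,0,0.04],[-1.7,0,0.04],[-1.7,0,0.04]], fingers=[0,0,0,0,0,0,0,0,0,0,0,0])

```text
t: 4.05
position: [0.5334, -0.2499, 0.2425]
tool_rot: [3.137, -0.007, 0.274]
wrist_force: [2.6, 0.5, 8.6]
width: -0.0
finger_force: 4.0
```

Run:
```python
from h import *
st(); print(np.linalg.inv(D)@np.append(tipnow(),1))
im=snapshot('top'); save(im,'top1.png'); cal=get_calibration('top')
im=snapshot('scene'); save(im,'sc1.png')
c=im[120:240,310:460]; cv2.imwrite('pics/c1.png',cv2.cvtColor(cv2.resize(c,None,fx=4,fy=4,interpolation=cv2.INTER_CUBIC),cv2.COLOR_RGB2BGR))
```

```text
t 4.05 tip [ 0.5348 -0.2504  0.0691] rpy [ 3.137 -0.007  0.274] F [2.6 0.5 8.6] w -0.0000 ff 4.0 j [-0.55  0.23 -0.02  1.31  0.    2.31]
[-0.04302733 -0.00329404  0.0691051   1.        ]
```

View pics/c1.png

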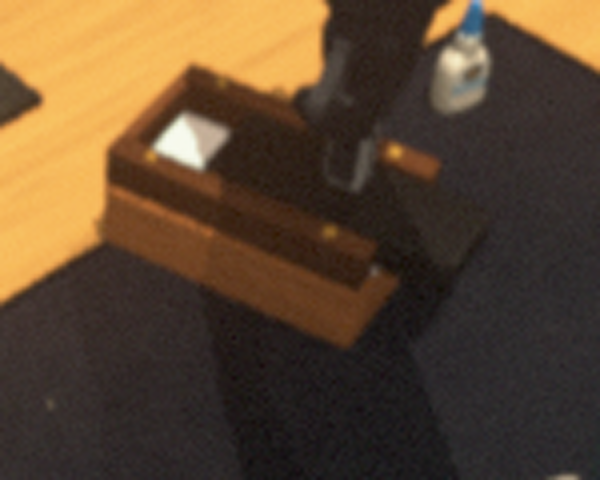

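The case follows the fingers: its end overhangs at (430,270) in the crop and the floor is bared at the back (190,140). It has moved about 40 mm, so I drag 18 mm more and lift off.

Call:
apply_moves(rot=[[0,0,0],[0,0,0],[0,0,0],[0,0,0],[0,0,0],[0,0,0],[0,0,0],[0,0,0],[0,0,0],[0,0,0],[0,0,0],[0,0,0]], delta_pos=[[-0.15,0,0],[-0.35,0,0],[-0.55,0,0],[-0.68,0,0],[-0.72,0,0],[-0.72,0,0],[-0.72,0,0],[-0.72,0,-0.5],[-0.72,0,-2.0],[-0.72,0,-3.0],[-0.72,0,-3.0],[-0.72,0,-3.0]], fingers=[0,0,0,0,0,0,0,0,0,50,100,100])

```text
t: 5.15
position: [0.5152, -0.2546, 0.3168]
tool_rot: [3.138, -0.003, 0.274]
wrist_force: [0.3, 0.1, -0.1]
width: 0.0359
finger_force: 0.0
```

Run:
```python
from h import *
st(); print(np.linalg.inv(D)@np.append(tipnow(),1))
for c in ['top','scene','wrist']:
    im=snapshot(c); cal=get_calibration(c); 
    if c!='top': save(im,c+'2.png')
    for q in spot_point('reed_case',c)[:1]: 
        p=at(cal,q['position'],.045); print(c,q['score'],p,np.linalg.inv(D)@np.append(p,1))
    if c=='wrist': print(cal)
    a=im.copy()
    if c=='scene':
        for X in (-.0625,):
            q=np.array([proj(cal,tp(D,p)) for p in [(X-.075,-.026,.069),(X+.075,-.026,.069),(X+.075,.029,.069),(X-.075,.029,.069)]])
            q=(q-(310,120)+.5)*4-.5
            a=cv2.resize(im[120:240,310:460],None,fx=4,fy=4,interpolation=cv2.INTER_CUBIC)
            cv2.polylines(a,[q.round().astype(int)],True,(0,255,0),1); save(a,'c2.png')
```

```text
t 5.15 tip [ 0.5159 -0.255   0.1434] rpy [ 3.138e+00 -3.000e-03  2.740e-01] F [ 0.3  0.1 -0.1] w 0.0359 ff 0.0 j [-0.58  0.17  0.06  1.45 -0.    2.29]
[-0.06246721 -0.00261787  0.14337145  1.        ]
top 0.69 [ 0.51383072 -0.26053108  0.045     ] [-0.06592295 -0.00736184  0.045       1.        ]
scene 0.92 [ 0.51871493 -0.24426792  0.045     ] [-0.05681894  0.00697214  0.045       1.        ]
wrist 0.65 [ 0.51433271 -0.2534264   0.045     ] [-6.35165901e-02 -6.58261019e-04  4.50000000e-02  1.00000000e+00]
{'intrinsics': array([[343.93169549,   0.        , 319.62888224],
       [  0.        , 343.93169549, 240.38850683],
       [  0.        ,   0.        ,   1.        ]]), 'xyz': array([ 0.59405932, -0.23177347,  0.28125649]), 'attitude': array([-0.32791393,  0.00256114, -1.29714377])}
```

View pics/c2.png

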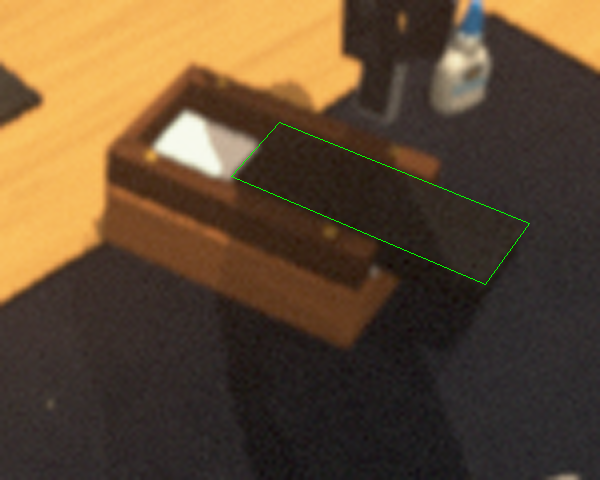

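The overlay matches: case middle at dock x ≈ −62 mm, flat. Now I plan the end grasp.

Run:
```python
from h import *
st(); r=plan(tp(D,(-.112,.001,.13)),down(DOCK[2])); plan(tp(D,(-.112,.001,.038)),down(DOCK[2]))
```

```text
t 5.45 tip [ 0.5136 -0.2536  0.1388] rpy [-3.139e+00  2.000e-03  2.740e-01] F [-0.1 -0.1  0.3] w 0.0790 ff 0.0 j [-0.58  0.17  0.05  1.45 -0.    2.29]
delta [-1.93, -0.08, 0.35] rot [-0.02, 0.02, 0.0] rows>=1.2
delta [-1.92, -0.07, 4.03] rot [-0.02, 0.02, 0.0] rows>=2.7
```

Call:
apply_moves(rot=[[0,0,0],[0,0,0],[0,0,0],[0,0,0],[0,0,0],[0,0,0],[0,0,0],[0,0,0],[0,0,0],[0,0,0]], delta_pos=[[-1.0,-0.04,0.2],[-1.92,-0.08,0.35],[-1.92,-0.08,0.35],[-1.92,-0.08,0.35],[-1.92,-0.08,0.8],[-1.92,-0.08,1.6],[-1.92,-0.08,2.4],[-1.92,-0.08,3.2],[-1.92,-0.08,3.8],[-1.92,-0.08,4.03]], fingers=[100,100,100,100,100,100,100,100,100,100])

```text
t: 6.28
position: [0.4674, -0.2642, 0.2095]
tool_rot: [-3.137, 0.003, 0.275]
wrist_force: [-0.7, 0.7, -0.4]
width: 0.0851
finger_force: 0.0
```

Call:
apply_moves(rot=[[0,0,0],[0,0,0],[0,0,0],[0,0,0],[0,0,0],[0,0,0],[0,0,0],[0,0,0],[0,0,0],[0,0,0]], delta_pos=[[0,0,0],[0,0,0],[0,0,0],[0,0,0],[0,0,0],[0,0,0],[0,0,0],[0,0,0],[0,0,0],[0,0,0]], fingers=[90,75,65,55,40,20,0,0,0,0], squeeze=60)

```text
t: 7.12
position: [0.4685, -0.2657, 0.2147]
tool_rot: [3.139, -0.002, 0.274]
wrist_force: [-0.4, -0.5, 5.8]
width: 0.0542
finger_force: 63.4
```

Run:
```python
from h import *
st(); print(np.linalg.inv(D)@np.append(tipnow(),1))
```

```text
t 7.12 tip [ 0.469  -0.266   0.0413] rpy [ 3.139e+00 -2.000e-03  2.740e-01] F [-0.4 -0.5  5.8] w 0.0542 ff 63.4 j [-0.64  0.13 -0.2   1.24  0.    2.23]
[-1.10552313e-01 -4.84861284e-04  4.13393049e-02  1.00000000e+00]
```

Fingertips could sit below the underside; I regrip about 5 mm higher before lifting.

Call:
apply_moves(rot=[[0,0,0],[0,0,0],[0,0,0],[0,0,0],[0,0,0],[0,0,0],[0,0,0],[0,0,0],[0,0,0],[0,0,0],[0,0,0],[0,0,0]], delta_pos=[[0,0,0],[0,0,0],[0,0,-0.2],[0,0,-0.32],[0,0,-0.32],[0,0,-0.32],[0,0,-0.32],[0,0,-0.32],[0,0,-0.32],[0,0,-0.32],[0,0,-0.32],[0,0,-0.32]], fingers=[80,80,80,80,70,60,40,0,0,0,0,0], squeeze=60)

```text
t: 8.12
position: [0.468, -0.2654, 0.2219]
tool_rot: [3.141, -0.001, 0.274]
wrist_force: [-1.1, -0.3, 5.4]
width: 0.0537
finger_force: 63.3
```

Run:
```python
from h import *
st(); print(np.linalg.inv(D)@np.append(tipnow(),1))
im=snapshot('top'); cal=get_calibration('top')
for q in spot_point('reed_case','top')[:1]: 
    p=at(cal,q['position'],.045); print(q['score'],np.linalg.inv(D)@np.append(p,1))
```

```text
t 8.12 tip [ 0.4681 -0.2655  0.0485] rpy [ 3.141e+00 -1.000e-03  2.740e-01] F [-1.1 -0.3  5.4] w 0.0537 ff 63.3 j [-0.64  0.12 -0.19  1.26 -0.    2.23]
[-1.11316257e-01  2.44685543e-04  4.85266351e-02  1.00000000e+00]
0.96 [-0.06729112 -0.0059664   0.045       1.        ]
```

Call:
apply_moves(rot=[[0,0,0],[0,0,0],[0,0,0],[0,0,0],[0,0,0],[0,0,0],[0,0,0],[0,0,0]], delta_pos=[[0,0,-0.2],[0,0,-0.6],[0,0,-1.2],[0,0,-1.8],[0,0,-2.4],[0,0,-3.0],[0,0,-3.2],[0,0,-3.2]], fingers=[0,0,0,0,0,0,0,0])

```text
t: 8.88
position: [0.4684, -0.2656, 0.3031]
tool_rot: [3.139, -0.002, 0.274]
wrist_force: [0.3, 0.2, -1.6]
width: 0.0539
finger_force: 63.2
```

Run:
```python
from h import *
st(); plan([.46,-.02,.10],down(1.298));
```

```text
t 8.88 tip [ 0.4688 -0.266   0.1297] rpy [ 3.139e+00 -2.000e-03  2.740e-01] F [ 0.3  0.2 -1.6] w 0.0539 ff 63.2 j [-0.64  0.08 -0.07  1.42 -0.    2.23]
delta [2.34, -9.55, 1.17] rot [0.03, -0.0, -9.78] rows>=8.2
```

Call:
apply_moves(rot=[[0,0,-0.8],[0,0,-1.6],[0,0,-2.5],[0,0,-3.5],[0,0,-4.5],[0,0,-5.5],[0,0,-6.5],[0,0,-7.5],[0,0,-8.5],[0,0,-9.3],[0,0,-9.78],[0,0,-9.78]], delta_pos=[[0.2,-0.8,0],[0.4,-1.6,0],[0.6,-2.5,0],[0.8,-3.5,0],[1.1,-4.5,0],[1.4,-5.5,0],[1.6,-6.5,0],[1.8,-7.5,0],[2.0,-8.5,0],[2.2,-9.2,0],[2.34,-9.55,0],[2.34,-9.55,0]], fingers=[0,0,0,0,0,0,0,0,0,0,0,0])

```text
t: 9.88
position: [0.4589, -0.0177, 0.2998]
tool_rot: [-3.139, -0.001, 1.302]
wrist_force: [0.4, -0.4, -0.7]
width: 0.0538
finger_force: 63.3
```

Run:
```python
from h import *
st(); plan([.46,-.02,.006],down(1.298)); im=snapshot('scene'); save(im[130:430,80:480],'sc3.png')
```

```text
t 9.88 tip [ 0.4585 -0.0175  0.1264] rpy [-3.139e+00 -1.000e-03  1.302e+00] F [ 0.4 -0.4 -0.7] w 0.0538 ff 63.3 j [-0.19 -0.12 -0.27  1.42  0.    1.65]
delta [-0.08, 0.08, 4.82] rot [-0.02, -0.0, 0.04] rows>=2.9
```

View pics/sc3.png

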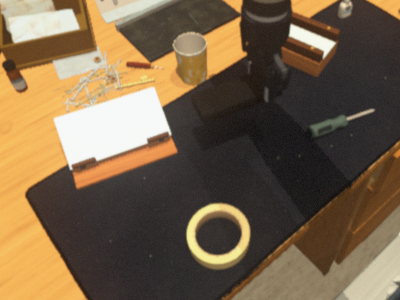

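The case is held level by its end (case at about (230,100), gripper at (265,70)), clear of the cup, tape and screwdriver. I lower it.

Call:
apply_moves(rot=[[0,0,0],[0,0,0],[0,0,0],[0,0,0],[0,0,0],[0,0,0],[0,0,0],[0,0,0]], delta_pos=[[0,0,0.6],[0,0,1.5],[0,0,2.5],[0,0,3.5],[0,0,4.2],[0,0,4.6],[0,0,4.8],[0,0,4.8]], fingers=[0,0,0,0,0,0,0,0])

```text
t: 10.6
position: [0.4589, -0.02, 0.18]
tool_rot: [-3.139, 0.0, 1.297]
wrist_force: [0.5, 0.0, -1.2]
width: 0.0535
finger_force: 63.3
```

Call:
apply_moves(rot=[[0,0,0],[0,0,0],[0,0,0]], delta_pos=[[0,0,0.06],[0,0,0.1],[0,0,0.1]], fingers=[0,0,0])

```text
t: 10.85
position: [0.4602, -0.0198, 0.1799]
tool_rot: [3.139, -0.0, 1.298]
wrist_force: [0.2, -0.3, 0.5]
width: 0.0533
finger_force: 63.3
```

Run:
```python
from h import *
st()
```

```text
t 10.85 tip [ 0.4607 -0.0199  0.0065] rpy [ 3.139 -0.     1.298] F [ 0.2 -0.3  0.5] w 0.0533 ff 63.3 j [-0.19 -0.04 -0.45  1.17 -0.    1.65]
```

Call:
apply_moves(rot=[[0,0,0],[0,0,0],[0,0,0]], delta_pos=[[0,0,0.05],[0,0,0.08],[0,0,0.08]], fingers=[0,0,0])

```text
t: 11.1
position: [0.4598, -0.0196, 0.1771]
tool_rot: [3.141, -0.0, 1.298]
wrist_force: [0.7, -0.2, -1.0]
width: 0.0537
finger_force: 63.3
```

Call:
apply_moves(rot=[[0,0,0],[0,0,0],[0,0,0]], delta_pos=[[0,0,0.05],[0,0,0.08],[0,0,0.08]], fingers=[0,0,0])

```text
t: 11.35
position: [0.4598, -0.0196, 0.1771]
tool_rot: [3.141, 0.0, 1.299]
wrist_force: [-4.3, 1.3, 10.2]
width: 0.054
finger_force: 64.8
```

Contact at exactly the predicted height. I release and rise.

Call:
apply_moves(rot=[[0,0,0],[0,0,0],[0,0,0],[0,0,0],[0,0,0],[0,0,0],[0,0,0],[0,0,0],[0,0,0],[0,0,0],[0,0,0]], delta_pos=[[0,0,-0.06],[0,0,-0.06],[0,0,-0.06],[0,0,-0.06],[0,0,-0.06],[0,0,-0.06],[0,0,-1.0],[0,0,-2.0],[0,0,-3.0],[0,0,-3.0],[0,0,-3.0]], fingers=[30,60,80,100,100,100,100,100,100,100,100])

```text
t: 12.27
position: [0.4605, -0.0198, 0.2515]
tool_rot: [3.137, -0.0, 1.298]
wrist_force: [0.1, 0.5, -0.7]
width: 0.0852
finger_force: 0.0
```

Run:
```python
from h import *
st()
for c in ['top','scene','wrist']:
    im=snapshot(c); cal=get_calibration(c); 
    for q in spot_point('reed_case',c)[:1]: print(c,q['score'],q['position'],at(cal,q['position'],0))
    if c=='wrist':
        T=frame(*(np.array([.46,-.02])+.05*np.array([np.cos(1.298),np.sin(1.298)])),1.298)
        q=np.array([proj(cal,tp(T,p)) for p in [(-.075,-.0275,.024),(.075,-.0275,.024),(.075,.0275,.024),(-.075,.0275,.024)]])
        a=im.copy(); cv2.polylines(a,[q.round().astype(int)],True,(0,255,0),1); save(np.clip(a.astype(int)*2,0,255).astype(np.uint8),'w3.png')
```

```text
t 12.27 tip [ 0.4612 -0.0199  0.0781] rpy [ 3.137 -0.     1.298] F [ 0.1  0.5 -0.7] w 0.0852 ff 0.0 j [-0.19 -0.1  -0.35  1.32  0.    1.65]
top 0.35 [328.2, 168.7] [ 0.66279648 -0.01088819  0.        ]
scene 0.83 [319.6, 268.2] [0.47334885 0.02329918 0.        ]
wrist 0.95 [324.3, 181.4] [0.47460505 0.02605874 0.        ]
```

View pics/w3.png

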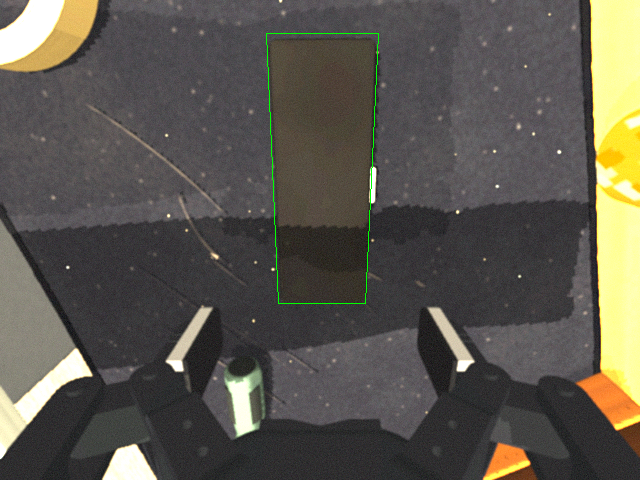

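The wrist picture shows the case flat at columns 268–378, rows 35–303, clasp on the right at (373,185), within about 3 mm of the prediction. Middle grasp is next, 48 mm along tool +x and 73 mm down.

Call:
apply_moves(rot=[[0,0,0],[0,0,0],[0,0,0],[0,0,0],[0,0,0],[0,0,0],[0,0,0],[0,0,0],[0,0,0]], delta_pos=[[1.0,0,0],[1.92,0,0],[1.92,0,0],[1.92,0,0.6],[1.92,0,1.4],[1.92,0,2.1],[1.92,0,2.7],[1.92,0,2.9],[1.92,0,2.9]], fingers=[100,100,100,100,100,100,100,100,100])

```text
t: 13.32
position: [0.4709, 0.0265, 0.1749]
tool_rot: [-3.137, 0.001, 1.298]
wrist_force: [-0.0, 0.1, -0.4]
width: 0.0856
finger_force: 0.0
```

Call:
apply_moves(rot=[[0,0,0],[0,0,0],[0,0,0],[0,0,0],[0,0,0],[0,0,0],[0,0,0],[0,0,0],[0,0,0]], delta_pos=[[0,0,0],[0,0,0],[0,0,0],[0,0,0],[0,0,0],[0,0,0],[0,0,0],[0,0,0],[0,0,0]], fingers=[85,75,65,50,20,0,0,0,0], squeeze=60)

```text
t: 14.07
position: [0.4734, 0.0265, 0.1789]
tool_rot: [3.138, -0.0, 1.298]
wrist_force: [-1.2, -0.2, 6.2]
width: 0.0537
finger_force: 66.2
```

Run:
```python
from h import *
st()
```

```text
t 14.07 tip [0.4739 0.0265 0.0055] rpy [ 3.138 -0.     1.298] F [-1.2 -0.2  6.2] w 0.0537 ff 66.2 j [-0.09 -0.01 -0.41  1.16 -0.    1.76]
```

Call:
apply_moves(rot=[[0,0,0],[0,0,0],[0,0,0],[0,0,0],[0,0,0],[0,0,0],[0,0,0]], delta_pos=[[0,0,-0.5],[0,0,-1.5],[0,0,-2.5],[0,0,-3.5],[0,0,-4.4],[0,0,-4.8],[0,0,-4.8]], fingers=[0,0,0,0,0,0,0])

```text
t: 14.65
position: [0.4735, 0.0266, 0.2999]
tool_rot: [3.136, -0.001, 1.299]
wrist_force: [0.7, -0.3, -0.9]
width: 0.0538
finger_force: 65.5
```

Run:
```python
from h import *
st(); plan(tp(F,(.0035,0,.0655)),slope()); print(tp(F,(.0035,0,.0655)),slope().round(3))
```

```text
t 14.65 tip [0.4744 0.0265 0.1265] rpy [ 3.136e+00 -1.000e-03  1.299e+00] F [ 0.7 -0.3 -0.9] w 0.0538 ff 65.5 j [-0.09 -0.09 -0.24  1.41 -0.    1.76]
delta [8.41, -1.47, 1.85] rot [-4.95, -0.01, 0.01] rows>=5.2
[0.57848409 0.21562144 0.10347466] [[ 0.27   0.834  0.481]
 [ 0.963 -0.234 -0.135]
 [ 0.     0.5   -0.866]]
```

Call:
apply_moves(rot=[[-0.6,0,0],[-1.2,0,0],[-1.9,0,0],[-2.6,0,0],[-3.3,0,0],[-4.0,0,0],[-4.6,0,0],[-4.95,0,0],[-4.95,0,0],[-4.95,0,0],[-4.95,0,0],[-4.95,0,0]], delta_pos=[[0.7,-0.2,0],[1.7,-0.3,0],[2.8,-0.5,0],[4.0,-0.7,0],[5.2,-0.9,0],[6.4,-1.1,0],[7.4,-1.3,0],[8.1,-1.47,0],[8.41,-1.47,0.3],[8.41,-1.47,1.0],[8.41,-1.47,1.7],[8.41,-1.47,1.85]], fingers=[0,0,0,0,0,0,0,0,0,0,0,0])

```text
t: 15.65
position: [0.4912, 0.2378, 0.2443]
tool_rot: [2.633, 0.007, 1.299]
wrist_force: [-1.4, -0.7, -1.8]
width: 0.0535
finger_force: 65.4
```

Run:
```python
from h import *
st(); plan(tp(F,(.0035,0,.0105)),slope()); print(np.linalg.inv(F)@np.append(tipnow(),1))
im=snapshot('wrist'); cal=get_calibration('wrist'); a=im.copy()
for pts in ([(-.037,-.095,0),(.063,-.095,0),(.063,.095,0),(-.037,.095,0)],[(-.029,.048,.013),(-.029,.09,.013)],[(-.029,-.048,.013),(-.029,-.09,.013)]):
    q=np.array([proj(cal,tp(F,p)) for p in pts]); cv2.polylines(a,[q.round().astype(int)],True,(0,255,0),1)
save(a,'w4.png')
```

```text
t 15.65 tip [0.5722 0.2141 0.0928] rpy [2.633 0.007 1.299] F [-1.4 -0.7 -1.8] w 0.0535 ff 65.4 j [ 0.41 -0.1  -0.42  0.84 -0.32  2.18]
delta [0.1, 0.33, 1.94] rot [-0.15, 0.05, 0.04] rows>=1.2
[-0.00676995 -0.00316575  0.05907093  1.        ]
```

View pics/w4.png

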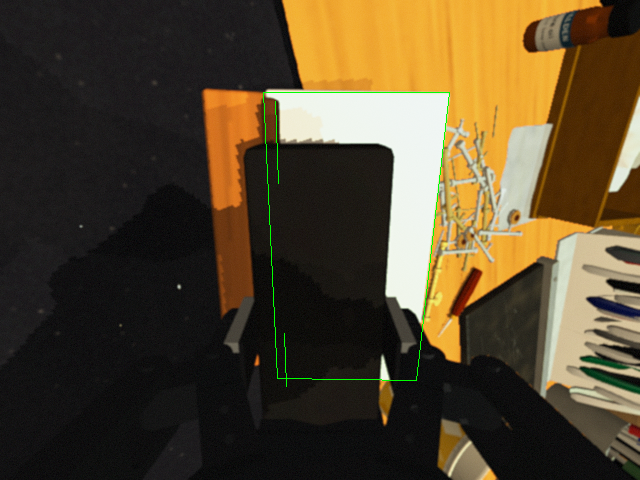

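The outline agrees with the plate (columns 264–449, upper tab edge at (279,110)). I correct sideways and approach partway.

Call:
apply_moves(rot=[[-0.1,0,0],[-0.1,0,0],[-0.1,0,0],[-0.1,0,0],[-0.1,0,0]], delta_pos=[[0.1,0.2,0.3],[0.1,0.33,0.7],[0.1,0.33,1.0],[0.1,0.33,1.0],[0.1,0.33,1.0]], fingers=[0,0,0,0,0])

```text
t: 16.12
position: [0.5134, 0.2357, 0.2329]
tool_rot: [2.614, 0.001, 1.297]
wrist_force: [-1.2, -0.9, -1.4]
width: 0.0534
finger_force: 65.4
```

Run:
```python
from h import *
st(); plan(tp(F,(.0035,0,.0085)),slope()); print(np.linalg.inv(F)@np.append(tipnow(),1))
```

```text
t 16.12 tip [0.5975 0.212  0.0831] rpy [2.614e+00 1.000e-03 1.297e+00] F [-1.2 -0.9 -1.4] w 0.0534 ff 65.4 j [ 0.39 -0.05 -0.41  0.79 -0.32  2.16]
delta [-0.07, -0.23, 1.19] rot [0.04, 0.01, 0.0] rows>=0.7
[0.00997724 0.00167197 0.03824376 1.        ]
```

Call:
apply_moves(rot=[[0,0,0],[0,0,0],[0,0,0],[0,0,0],[0,0,0],[0,0,0]], delta_pos=[[-0.06,-0.23,0.2],[-0.06,-0.23,0.5],[-0.06,-0.23,0.7],[-0.06,-0.23,0.8],[-0.06,-0.23,0.8],[-0.06,-0.23,0.8]], fingers=[0,0,0,0,0,0])

```text
t: 16.62
position: [0.5176, 0.2333, 0.2128]
tool_rot: [2.613, 0.0, 1.298]
wrist_force: [-0.3, -0.5, -1.0]
width: 0.0536
finger_force: 65.4
```

Run:
```python
from h import *
st(); plan(tp(F,(.0035,0,.0065)),slope()); print(np.linalg.inv(F)@np.append(tipnow(),1))
```

```text
t 16.62 tip [0.6018 0.2097 0.0631] rpy [2.613 0.    1.298] F [-0.3 -0.5 -1. ] w 0.0536 ff 65.4 j [ 0.38 -0.03 -0.42  0.74 -0.31  2.16]
delta [-0.02, 0.01, 0.48] rot [0.05, -0.0, 0.01] rows>=0.3
[4.08912087e-03 5.96014922e-04 1.85126947e-02 1.00000000e+00]
```

Call:
apply_moves(rot=[[0,0,0],[0,0,0],[0,0,0],[0,0,0]], delta_pos=[[0,0,0.15],[0,0,0.3],[0,0,0.44],[0,0,0.44]], fingers=[0,0,0,0])

```text
t: 16.95
position: [0.523, 0.2317, 0.203]
tool_rot: [2.613, 0.001, 1.298]
wrist_force: [-1.0, -0.3, -0.9]
width: 0.0536
finger_force: 65.6
```

Call:
apply_moves(rot=[[0,0,0],[0,0,0],[0,0,0]], delta_pos=[[0,0,0.05],[0,0,0.08],[0,0,0.08]], fingers=[0,0,0])

```text
t: 17.2
position: [0.5235, 0.2318, 0.2029]
tool_rot: [2.613, 0.001, 1.299]
wrist_force: [-6.2, -0.9, 5.0]
width: 0.0539
finger_force: 66.4
```

Run:
```python
from h import *
st(); print(np.linalg.inv(F)@np.append(tipnow(),1))
```

```text
t 17.20 tip [0.6077 0.2082 0.0531] rpy [2.613e+00 1.000e-03 1.299e+00] F [-6.2 -0.9  5. ] w 0.0539 ff 66.4 j [ 0.38 -0.01 -0.43  0.72 -0.31  2.15]
[4.37879997e-03 7.52597460e-04 6.84213477e-03 1.00000000e+00]
```

Contact with the plate is at the expected height, and the force is along its normal. I release gently and retreat along the normal.

Call:
apply_moves(rot=[[0,0,0],[0,0,0],[0,0,0],[0,0,0],[0,0,0],[0,0,0],[0,0,0],[0,0,0]], delta_pos=[[0,0,-0.05],[0,0,-0.05],[0,0,-0.05],[0,0,-0.05],[0,0,-0.05],[0,0,-0.05],[0,0,-0.05],[0,0,-0.05]], fingers=[60,70,80,90,100,100,100,100])

```text
t: 17.87
position: [0.5234, 0.2318, 0.203]
tool_rot: [2.613, -0.0, 1.298]
wrist_force: [0.3, -0.6, 0.3]
width: 0.0856
finger_force: 0.0
```

Call:
apply_moves(rot=[[0,0,0],[0,0,0],[0,0,0],[0,0,0],[0,0,0],[0,0,0],[0,0,0],[0,0,0]], delta_pos=[[0,0,-0.3],[0,0,-0.8],[0,0,-1.6],[0,0,-2.6],[0,0,-3.6],[0,0,-4.0],[0,0,-4.0],[0,0,-4.0]], fingers=[100,100,100,100,100,100,100,100])

```text
t: 18.53
position: [0.4749, 0.2456, 0.29]
tool_rot: [2.611, -0.001, 1.299]
wrist_force: [2.0, 0.3, -0.7]
width: 0.0854
finger_force: 0.0
```

Run:
```python
from h import *
st(); Fi=np.linalg.inv(F); a=None
for c in ['top','scene','wrist']:
    im=snapshot(c); cal=get_calibration(c)
    for q in spot_point('reed_case',c)[:1]:
        o,d=ray(cal,q['position']); o=Fi[:3,:3]@o+Fi[:3,3]; d=Fi[:3,:3]@d; print(c,q['score'],(o-d*o[2]/d[2]).round(4))
    q=[np.array([proj(cal,tp(F,p)) for p in [(-.029,-.075,.024),(.026,-.075,.024),(.026,.075,.024),(-.029,.075,.024)]])]
    b=im.copy(); [cv2.polylines(b,[x.round().astype(int)],True,(0,255,0),1) for x in q]
    if c=='scene': s1=cv2.resize(b[200:330,110:270],(400,325),interpolation=cv2.INTER_CUBIC)
    if c=='wrist': s2=cv2.resize(b,(400,300))
o=np.zeros((325,800,3),np.uint8); o[:,:400]=s1; o[:300,400:]=s2; save(o,'fin.png')
```

```text
t 18.53 tip [0.5594 0.2222 0.1404] rpy [ 2.611e+00 -1.000e-03  1.299e+00] F [ 2.   0.3 -0.7] w 0.0854 ff 0.0 j [ 0.44 -0.16 -0.39  0.93 -0.34  2.21]
top 0.78 [-0.0056 -0.0062  0.    ]
scene 0.57 [0.0041 0.0033 0.    ]
wrist 0.69 [-0.0005 -0.0007  0.    ]
```

View pics/fin.png

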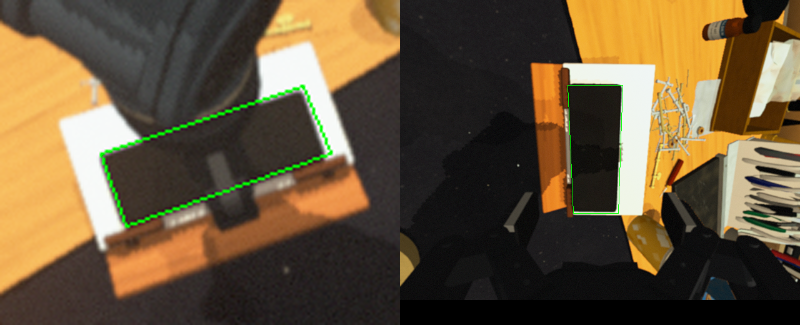

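The case fills the predicted seated outline in both views, at scene-crop (215,160) and wrist-crop (595,148). It lies against both tabs, is centred, and is released. I hand the job in.

```bash
python3 -c "
from h import *
print(order.sign_off())"
```

```text
the job is handed in; nothing more can be done
None
```

The job is handed in: the reed case lies lid up, centred and against both tabs on the sloping rest, released, by the last camera check; the sign-off gave no verdict back.

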